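# Hold a lens over the light pad with tongs

## Task

I want to check this little camera lens for dust: first set the light pad's dimmer lever to half, standing straight up at the red mark, then pick up the tongs and with their jaws lift the lens off the pad, never touching the lens with the gripper itself. Finish while still holding it in the squeezed tongs, at rest, at least 8 cm above the middle of the light panel, with the lever still at half; leave the other things on the desk where they are.

Things in the scene. Friction and masses are not known exactly. Their poses are not given: they have to be found in the camera images.
- light_pad: Flat backlit viewing pad, fixed to the desk: dark grey frame 150 (x) x 160 (y) mm, white panel in it; top of the panel 12 mm above the desk. Origin at the middle of the underside, x across its short side (away from the robot at yaw 0), y toward the lever. On its +y side it carries a black lever housing, 100 (x) x 44 (y) x 22 mm high, centred at x = +20, y = +104 mm.
- dimmer (a joint): Angle of the dimmer lever on the pad's housing, -0.7 to 0.7 rad: 0 is straight up (half, red mark), negative leans toward the pad's -x, positive toward its +x. It starts leaning to -x, moves with light friction (under 2 N at the knob) and stays where it is left.
- dimmer_knob (a point): Centre of the lever's red knob, a cylinder 18 mm in diameter and 24 mm long lying along the pad's y, 48 mm from the pivot (62 mm above the desk when upright); can be pinched from above by its two flat ends or pushed.
- dimmer_pivot (a point): Pivot of the dimmer lever, inside the housing 14 mm above the desk; the lever turns about the pad's y axis.
- lens: Small round lens in a dark metal cell with two brass lines and blue glass on top, 30 mm in diameter, 16 mm high, 25 g, lying flat and loose on the light panel. Origin at the centre of its underside.
- tongs: Steel tongs lying on the desk, 185 mm long, sprung open, about 90 g; they open and close sideways, in the desk plane. Origin on their middle line at underside height, between the two blue finger pads; x points to the jaws, y across the tongs. Hinge 75 mm behind the origin, arms 16 mm high, flaring to 76 mm over all at the jaws when open.
- tongs_pads (a point): Point midway between the blue finger pads, the place to hold the tongs, 13 mm above their underside. The pads are 30 mm long (tongs' x), 26 mm high; over their outer faces 45 mm when open, 30 mm with the jaws closed on the lens, 21 mm fully closed. Squeezed a few mm (to about 41 mm) they are held firmly enough to be carried open.
- tongs_jaws (a point): Point midway between the two black rubber jaws, where the lens should lie: 80 mm ahead of the tongs' origin, 9 mm above their underside. Each jaw is a shallow V 22 mm long and 18 mm high; the clear gap between them is 54 mm when open.
- tongs_left (a joint): Closing angle of the tongs' left arm (the right one mirrors it): 0 open, about 0.10 rad closed on the lens, 0.16 rad fully closed. The spring presses back with about 4 N on each finger pad when open and 6 N at the lens; about half of any further squeeze reaches the lens, so squeeze with some 15 to 25 N.
- eraser: Bystander: blue and white eraser 21x44x13 mm, lying on the desk; origin at the centre of its underside.
- glue_stick: Bystander: red and yellow glue stick, 28 mm in diameter, 86 mm high, standing; origin at the centre of its underside.
- charger_brick: Bystander: black power brick with a grey top, 44x62x28 mm, lying on the desk; origin at the centre of its underside.
- usb_stick: Bystander: black memory stick 18x52x9 mm, lying on the desk; origin at the centre of its underside.
Things that resemble listed ones, but are neither listed nor needed, are in the scene too. There is more than one size of the lens; the one meant has the size given above.

How it is judged:
On the way, in this order (a step that is already met when the one before it is completed fails the run):
1. the dimmer lever stands upright at half (value of joint dimmer between -0.1 and 0.1 rad and velocity of joint dimmer between -0.05 and 0.05 rad/s), for 0.3 s.
2. the lens is lifted off the light pad in the jaws of the tongs (contact force between tongs and lens above 0.5 N and contact force between the fingers and tongs above 1 N and contact force between lens and light_pad below 0.05 N and contact force between the fingers and lens below 0.05 N and horizontal distance between lens and tongs_jaws below 0.022 m and z of lens in the frame of light_pad above 0.03 m), for 0.3 s.
At the end, for the whole second after the job is handed in: The gripper squeezes the tongs and the tongs alone hold the lens (within 22 mm of the jaws' midpoint): its underside is at least 70 mm above the light panel and its centre within 50 mm, horizontally, of the pad's centre, at rest (under 0.03 m/s); the lever is within 0.1 rad of upright (value of joint dimmer between -0.1 and 0.1 rad and z of lens in the frame of light_pad above 0.082 m and horizontal distance between lens and light_pad below 0.05 m and contact force between tongs and lens above 0.5 N and contact force between the fingers and tongs above 1 N and height (world z) of tongs above 0.06 m and contact force between lens and light_pad below 0.05 N and contact force between the fingers and lens below 0.05 N and horizontal distance between lens and tongs_jaws below 0.022 m and linear speed of lens below 0.03 m/s); the arm keeps its last pose, push and grip.
It fails at once if the gripper touches the lens directly (contact force between any of the fingers, the arm and lens above 0.3 N).
It fails at once if a bystander (eraser, glue stick, power brick, memory stick) is moved by more than 3 cm (distance of any of eraser, glue_stick, charger_brick, usb_stick from where it was at the start of the episode above 0.03 m).
It also fails if it takes over 54 s, if anything falls off the work surface, if the arm or the gripper's body presses on something with over 40 N, if the wrist force passes 120 N, or if a joint passes its speed limit or range.

## Robot

A 6-joint arm with a two-finger parallel gripper is mounted at the origin on a cart in front of the work surface, level with it; the furniture and walls round the work are solid. World frame = base frame: x ahead of the robot, y to its left, z up, the work surface at z = 0. Lengths are in m, angles in rad, forces in N, time in s.
With the tool pointing down it reaches from about 0.425 to 0.95 m from the base axis. Payload 3.5 kg.
Tool frame: the origin (TCP) lies midway between the tips of the shut fingers; the grasp point (between the pads) lies 19 mm behind it; z points along the fingers, y is the line along which they close (so a half turn about z gives the same grasp; the last joint's range is limited). The gripper opens to 85 mm and grips with 20 to 120 N. Pads are 22 mm wide; open, the fingers measure 114 mm over their backs; the gripper's body (76 mm by 85 mm) begins 54 mm behind the grasp point. The pads swing forward as they close: fully open they stand 13 mm farther back than shut.
Start: joints at [-0.15, 0.286, 1.577, -0, 1.279, -0.15], TCP at [0.675, 0, 0.231] pointing down, gripper open.
Joint ranges: [-2.77, 2.77], [-0.9, 2.22], [0.21, 2.48], [-1.53, 4.67], [0.24, 2.81], [-2.84, 2.84]. Speed limits (rad/s): [2.79, 2.79, 3.14, 3.14, 3.14, 3.14].

## Interface

Orientations are given as a unit quaternion [x, y, z, w].
In Python, from plant import ctrl gives the robot as it stands. The module is installed in compiled form; this text tells all that it offers.
- The arm moves only by the shell command python3 -m inch 'ROWS' [FORCE]. ROWS is JSON, a list of rows, each a list of 5 numbers: the closure, from 0 (fully open) to 1 (shut), then the shift along the tool's x, y, z in m, then the turn about the tool's z in degrees. A call has 1 to 5 rows; each row is the pose to reach, as a shift and turn from the pose commanded when the call began, along the tool's axes at that moment; what a row does not reach only later rows make up. A row lasts 1/12 s, in which the tool goes at most 41.7 mm and 7.16 degrees, less where a joint would pass 70% of its speed; a pose out of reach is approached as far as the arm can. A call with a gripper value outside its range is refused whole. The fingers move at their own pace and stop on an object; FORCE is the grip in N (left out, the last holds). Time passes only in rows, so rows that repeat a pose let the fingers close. It gives the time, the measured TCP pose, the force, the opening and the grip force at its end, in the units of the state.
- ctrl.get_state(): the state, without advancing time (a new reading comes with each control period).
- ctrl.read_camera(name): name is "scene" or "side" or "wrist"; returns a dict with "pixels" (400x640x3 uint8, red, green, blue), "depth" (400x640 float32, m along the optical axis (not along the pixel's ray), 0 where there is no reading), "fx", "fy", "cx", "cy" (pixels), "D" ([k1, k2, p1, p2, k3] as OpenCV has them; the pictures are not rectified), "xyz" and "rotation" of the camera in the world; the wrist camera has in their place "mount" (4x4, takes a point from camera to tool coordinates, whose origin is the TCP and whose axes are the flange's). Camera axes: x right, y down, z forward; pixel columns grow to the right and rows downward; lengths in m; the calibration is good to about 2 mm. A picture is of the moment at which its call begins: read the wrist's pose just before it.
- ctrl.sign_off(): hands the job in; it is judged then, once.
Trained networks look in a picture, given as the dict that the camera call returned (one of the last four; its "shot" number tells which), for a name from the list of things; names that differ only in an ending like _2 or _b are one class to them, and where a whole thing is asked for, a point or a joint stands for the part that bears it (a point fixed in the world has none). Each returns a list of dicts, best first, with "score" (0 to 1); they miss things now and then, are a little off and sometimes report something else, mostly with a low value. They report only what shows in the picture. A call takes as long as a camera call. They do not tell look-alikes from the thing itself.
- ctrl.spot_in(query, picture): "at" ([column, row] in pixels, amid what is visible of it).
- ctrl.tip_of(query, picture): "at" ([column, row] in pixels: a listed point, or the origin of a listed thing).
The state is a dict: "time": time; "qpos": joint angles; "dq": joint speeds; "joint_efforts": joint torques, N m; "eef_pos": TCP position; "tcp_rot": TCP orientation; "contact_force": force on the tool from outside, world axes, zero at the start; "wrist_torque": the same for the moment, N m; "opening": opening from 0.0 (shut) to 1.0 (fully open); "finger_force": force on a finger pad.
Only numpy, scipy, OpenCV 4.12 (cv2) and the standard library are available. Lean on these libraries where they do the work, as an engineer would, in place of code of your own. Each camera call takes 0.05 s, during which the arm holds its last target. There are 200 camera calls.

## Working session

There is one attempt and no reset: what is moved stays moved. The work goes in short steps, Python scripts to look and compute and a shell command to move; the robot and the scene stay as the last step left them, time stands still between calls to the robot, and variables do not carry over. Pictures are saved under pics/ and viewed, at most 10 in all, crops included, and the job is handed in when it is done.

```bash
mkdir -p pics
cat > h.py <<'E'
import numpy as np, cv2
from scipy.spatial.transform import Rotation as R
from plant import ctrl
def cam(n):
    s=ctrl.get_state(); p=ctrl.read_camera(n)
    if n=="wrist":
        T=np.eye(4);T[:3,:3]=R.from_quat(s["tcp_rot"]).as_matrix();T[:3,3]=s["eef_pos"]
        p["T"]=T@np.array(p["mount"])
    else:
        T=np.eye(4);r=np.array(p["rotation"],float)
        T[:3,:3]=r if r.shape==(3,3) else R.from_quat(r).as_matrix();T[:3,3]=p["xyz"];p["T"]=T
    p["K"]=np.array([[p["fx"],0,p["cx"]],[0,p["fy"],p["cy"]],[0,0,1]]);return p
def ray(p,uv):
    x=cv2.undistortPoints(np.array([[uv]],float),p["K"],np.array(p["D"]))[0,0]
    return np.array([x[0],x[1],1.])
def at_depth(p,uv):
    d=p["depth"][int(round(uv[1])),int(round(uv[0]))]
    return (p["T"]@np.append(ray(p,uv)*d,1))[:3].round(4)
def at_z(p,uv,z):
    d=p["T"][:3,:3]@ray(p,uv);o=p["T"][:3,3];return (o+d*(z-o[2])/d[2]).round(4)
def save(p,f,box=None,k=1):
    im=cv2.cvtColor(p["pixels"],cv2.COLOR_RGB2BGR)
    if box: im=im[box[1]:box[3],box[0]:box[2]]
    cv2.imwrite("pics/"+f,cv2.resize(im,None,fx=k,fy=k,interpolation=cv2.INTER_CUBIC))
E
python3 - <<'E'
from h import *
s=ctrl.get_state();print(s)
for n in("scene","wrist"):
    p=cam(n);save(p,n+"0.png");print(n,p["T"].round(3).tolist())
    for q in "light_pad dimmer_knob dimmer_pivot lens tongs tongs_pads tongs_jaws eraser glue_stick charger_brick usb_stick".split():
        print(q,[(np.round(d["at"]).tolist(),round(d["score"],2),at_depth(p,d["at"]).tolist()) for d in ctrl.tip_of(q,p)[:4]])
E
```

```text
{'time': 0.0, 'qpos': array([-1.49985511e-01,  2.87215497e-01,  1.57817808e+00,  8.34059720e-06,
        1.27858735e+00, -1.50029883e-01]), 'dq': array([ 9.49881248e-04, -3.71229432e-04, -6.82811627e-04, -7.87729399e-04,
       -5.35586653e-05,  7.37343534e-05]), 'joint_efforts': array([-1.79628755e-04, -4.05981302e+01, -2.92628127e+01, -1.54224781e-04,
        5.81841552e-03,  3.74769741e-06]), 'eef_pos': array([6.74345518e-01, 1.40292483e-04, 2.29913365e-01]), 'tcp_rot': array([ 7.07091442e-01,  7.07121112e-01, -7.05496590e-04, -9.63457202e-04]), 'contact_force': array([ 0.33655435, -0.09120492,  0.02032369]), 'wrist_torque': array([ 0.00961329, -0.03152273, -0.01758715]), 'finger_force': 0.0, 'opening': 0.9967070484065153}
scene [[0.583, -0.57, 0.579, 0.143], [-0.812, -0.392, 0.432, -0.326], [-0.02, -0.722, -0.692, 0.649], [0.0, 0.0, 0.0, 1.0]]
light_pad [([252.0, 199.0], 0.96, [0.5824, 0.2238, 0.0124])]
dimmer_knob [([210.0, 179.0], 0.42, [0.5848, 0.3785, 0.0015])]
dimmer_pivot [([221.0, 177.0], 0.86, [0.5905, 0.3376, 0.0218])]
lens [([306.0, 221.0], 0.8, [0.5965, 0.0657, 0.0163]
[... 284 characters left out ...]
62, 0.0038, 0.007])]
charger_brick [([308.0, 167.0], 0.55, [0.7459, 0.1738, 0.0266])]
usb_stick [([424.0, 294.0], 0.51, [0.5766, -0.2351, 0.0102])]
wrist [[1.0, 0.001, -0.001, 0.675], [0.0, -0.953, -0.304, 0.077], [-0.002, 0.304, -0.953, 0.374], [0.0, 0.0, 0.0, 1.0]]
light_pad []
dimmer_knob []
dimmer_pivot []
lens [([269.0, 97.0], 0.62, [0.6183, 0.0749, 0.0236])]
tongs [([239.0, 224.0], 0.86, [0.5693, -0.0763, 0.0004])]
tongs_pads [([234.0, 228.0], 0.72, [0.5614, -0.0824, -0.0016])]
tongs_jaws []
eraser [([396.0, 53.0], 0.88, [0.7484, 0.1178, 0.0107])]
glue_stick [([423.0, 156.0], 0.87, [0.7783, 0.0165, 0.0375])]
charger_brick []
usb_stick [([260.0, 330.0], 0.63, [0.5881, -0.2267, 0.0096])]
```

View pics/scene0.png

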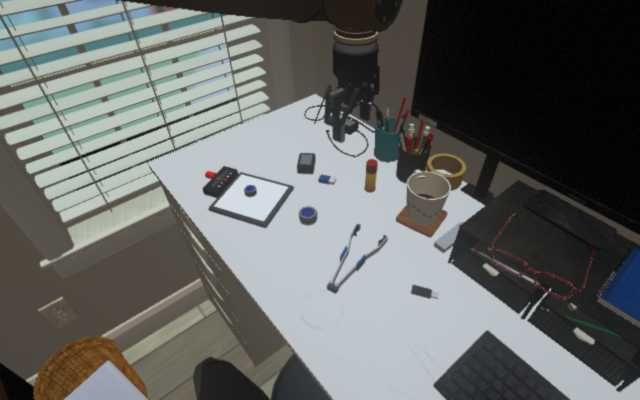

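View pics/wrist0.png

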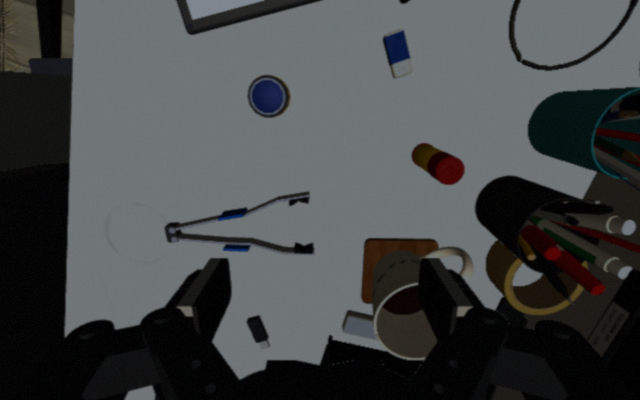

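The scene picture shows the light pad at (252,199) with a small lens on it at (251,190). A larger lens lies on the bare desk at (308,214). The red knob is at (210,175), and the tongs run from the hinge at (333,288) to jaws at (357,230) and (385,239).

Lens candidates:
- (251,190), on the panel: matches the description.
- (308,214), on the desk: a larger look-alike.

I'll go above the pad, turning the tool by +90°.

```bash
python3 -m inch '[[0,0.04,-0.02,-0.01,7],[0,0.08,-0.04,-0.02,14],[0,0.12,-0.06,-0.03,21],[0,0.16,-0.08,-0.04,28],[0,0.2,-0.1,-0.04,35]]'
python3 -m inch '[[0,0,0,0,7],[0,0,0,0,14],[0,0,0,0,21],[0,0,0,0,28],[0,0,0,0,35]]'
python3 -m inch '[[0,0,0,0,7],[0,0,0,0,14],[0,0,0,0,20],[0,0,0,0,20],[0,0,0,0,20]]'
python3 - <<'E'
from h import *
p=cam("wrist");save(p,"w1.png");print(p["T"].round(3).tolist())
for q in "light_pad dimmer_knob dimmer_pivot lens charger_brick eraser".split():
    print(q,[(np.round(d["at"]).tolist(),round(d["score"],2),at_depth(p,d["at"]).tolist()) for d in ctrl.tip_of(q,p)[:4]])
E
```

```text
time: 1.62
eef_pos: [0.5837, 0.1836, 0.2723]
tcp_rot: [0.888, 0.46, 0.002, 0.001]
contact_force: [0.5, 1.2, -0.1]
opening: 1.001
finger_force: 0.0
time: 2.03
eef_pos: [0.5838, 0.1824, 0.2702]
tcp_rot: [0.985, 0.172, 0.0, 0.0]
contact_force: [0.4, 0.0, 0.8]
opening: 0.998
finger_force: 0.0
time: 2.45
eef_pos: [0.584, 0.1821, 0.2702]
tcp_rot: [1.0, 0.002, 0.0, -0.0]
contact_force: [-0.7, -0.8, -0.3]
opening: 1.001
finger_force: 0.0
[[0.005, -0.952, -0.305, 0.662], [-1.0, -0.005, -0.002, 0.182], [0.001, 0.305, -0.952, 0.413], [0.0, 0.0, 0.0, 1.0]]
light_pad [([288.0, 153.0], 0.61, [0.5948, 0.2241, 0.0235])]
dimmer_knob [([196.0, 187.0], 0.76, [0.5633, 0.3244, 0.0631])]
dimmer_pivot [([199.0, 159.0], 0.57, [0.5864, 0.3327, 0.0227])]
lens [([274.0, 148.0], 0.6, [0.6013, 0.2409, 0.0282]), ([408.0, 138.0], 0.59, [0.6139, 0.0813, 0.0226])]
charger_brick []
eraser [([381.0, 11.0], 0.84, [0.7496, 0.1191, 0.0107])]
```

View pics/w1.png

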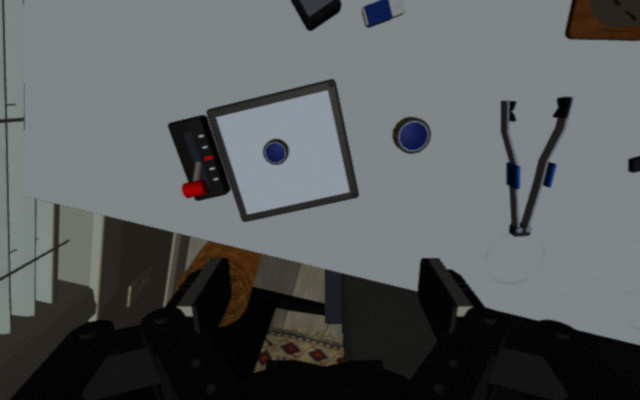

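The wrist picture shows the pad with corners at about (209,108), (333,82), (357,196) and (245,220). The small lens is at (275,152), the bigger look-alike at (412,135). The red knob is at (195,188) and the tongs at right have pads at (513,175) and (550,175), hinge at (520,230).

Run:
```python
from h import *
p=cam("wrist")
im=cv2.cvtColor(p["pixels"],cv2.COLOR_RGB2HSV)
# pad frame corners
C=np.array([at_z(p,c,0.012) for c in [(209,108),(333,82),(357,196),(245,220)]])
print("corners",C[:,:2].tolist(),"centre",C.mean(0)); e=[np.linalg.norm(C[i]-C[(i+1)%4]) for i in range(4)];print("edges",np.round(e,3))
ax=(C[0]-C[3]+C[1]-C[2])[:2];print("yaw deg",np.degrees(np.arctan2(ax[1],ax[0])))
ay=(C[0]-C[1]+C[3]-C[2])[:2];print("yaw from y",np.degrees(np.arctan2(-ay[0],ay[1])))
red=((im[...,0]<8)|(im[...,0]>172))&(im[...,1]>150)&(im[...,2]>80);red[:,:150]=0;red[:,225:]=0;red[172:205]&=True;m=np.zeros_like(red);m[172:205]=red[172:205]
v,u=np.nonzero(m);P=np.array([at_depth(p,(a,b)) for a,b in zip(u,v)]);print("knob px",u.min(),u.max(),v.min(),v.max(),"n",len(u),"med",np.median(P,0),"min",P.min(0),"max",P.max(0))
def blob(box,z):
    x0,y0,x1,y1=box;g=p["depth"][y0:y1,x0:x1];vv,uu=np.nonzero(g>0)
    P=np.array([at_depth(p,(a+x0,b+y0)) for a,b in zip(uu,vv)]);P=P[P[:,2]>z];return (P.min(0)+P.max(0))/2,P.max(0)-P.min(0)
print("lens",blob((255,132,295,172),0.0205)); print("big",blob((388,110,436,160),0.009))
b=(im[...,0]>100)&(im[...,0]<130)&(im[...,1]>120);b[:,:490]=0;b[:150]=0
n,l,st,ce=cv2.connectedComponentsWithStats(b.astype(np.uint8))
for i in range(1,n):
    if st[i,4]>20: print("pad",ce[i].round(1),st[i].tolist(),at_z(p,ce[i],0.024))
for c in [(520,230),(508,108),(563,105)]: print("tongs",c,at_z(p,c,0.016))
```

```text
corners [[0.6464, 0.3181], [0.676, 0.171], [0.5373, 0.1384], [0.5036, 0.2855]] centre [0.590825 0.22825  0.012   ]
edges [0.15  0.142 0.151 0.146]
yaw deg 13.040690013935855
yaw from y 12.142628768763647
knob px 183 204 182 197 n 258 med [0.5599 0.3294 0.0611] min [0.5502 0.3173 0.0549] max [0.5679 0.3409 0.0635]
lens (array([0.59625, 0.23935, 0.02615]), array([0.0291, 0.0299, 0.0085]))
big (array([0.6157 , 0.0756 , 0.01775]), array([0.043 , 0.0414, 0.0169]))
pad [513.5 175.1] [508, 163, 12, 26, 272] [ 0.5685 -0.0518  0.024 ]
pad [549.8 174. ] [544, 163, 12, 24, 161] [ 0.57   -0.0961  0.024 ]
tongs (520, 230) [ 0.4919 -0.0787  0.016 ]
tongs (508, 108) [ 0.6476 -0.0354  0.016 ]
tongs (563, 105) [ 0.6512 -0.0995  0.016 ]
```

Pad centre is about (0.591, 0.228) with yaw about 12.5°. The lens on the pad measures 30 mm, so it's the right one; the other is 42 mm. The knob is at (0.562, 0.3285, 0.055). Next: go above the knob, descend and pinch it.

```bash
python3 -m inch '[[0,-0.005,-0.037,0.02,-6],[0,-0.011,-0.074,0.05,-12.5],[0,-0.017,-0.111,0.08,-12.5],[0,-0.022,-0.1465,0.11,-12.5],[0,-0.022,-0.1465,0.14,-12.5]]' 20
python3 -m inch '[[0.3,0,0,0.02,0],[0.3,0,0,0.045,0],[0.3,0,0,0.045,0]]'
python3 - <<'E'
from h import *
p=cam("wrist");save(p,"w2.png",(160,150,480,390),2)
im=cv2.cvtColor(p["pixels"],cv2.COLOR_RGB2HSV)
red=((im[...,0]<8)|(im[...,0]>172))&(im[...,1]>150)&(im[...,2]>80)
n,l,st,ce=cv2.connectedComponentsWithStats(red.astype(np.uint8))
i=1+st[1:,4].argmax();v,u=np.nonzero(l==i);P=np.array([at_depth(p,(a,b)) for a,b in zip(u,v)]);print(st[i],np.median(P,0),P.min(0),P.max(0),ctrl.get_state()["eef_pos"])
E
```

```text
time: 3.27
eef_pos: [0.5628, 0.332, 0.1347]
tcp_rot: [0.994, 0.111, 0.003, -0.002]
contact_force: [0.9, 0.1, 0.7]
opening: 1.0
finger_force: 0.0
time: 3.52
eef_pos: [0.5576, 0.3267, 0.0808]
tcp_rot: [0.994, 0.11, -0.006, 0.002]
contact_force: [-2.1, -1.0, -0.8]
opening: 0.699
finger_force: 0.0
[ 296  224   43   26 1080] [0.5612 0.3305 0.0611] [0.5502 0.318  0.0558] [0.6355 0.3436 0.2222] [0.55932487 0.32706788 0.08385016]
```

View pics/w2.png

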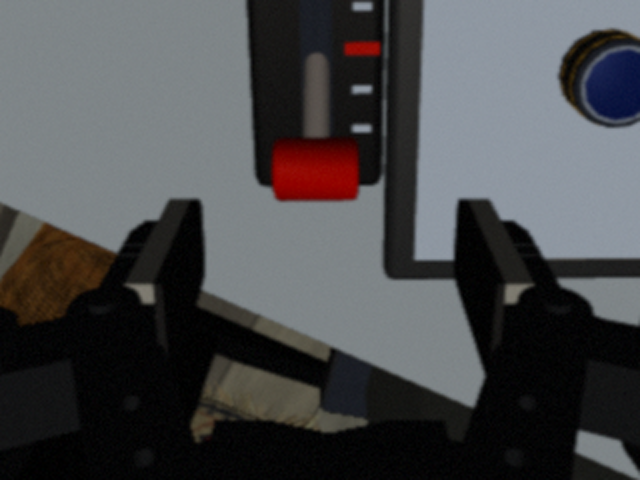

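The crop shows the fingers squared to the pad with the knob (318,170 in the crop) between them and the red mark at (362,48). I'll descend, pinch, and swing the lever.

```bash
python3 -m inch '[[0.3,0.001,-0.002,0.025,0],[0.3,0.001,-0.002,0.049,0],[0.6,0.001,-0.002,0.049,0],[0.9,0.001,-0.002,0.049,0],[1,0.001,-0.002,0.049,0]]' 20
python3 -m inch '[[1,0,0,0,0],[1,0,0,0,0],[1,0,0,0,0]]'
python3 -m inch '[[1,0.007,0,-0.003,0],[1,0.014,0,-0.006,0],[1,0.02,0,-0.007,0],[1,0.026,0,-0.008,0],[1,0.026,0,-0.008,0]]'
python3 - <<'E'
from h import *
p=cam("wrist");save(p,"w3.png",(160,150,480,390),2)
E
```

```text
time: 3.98
eef_pos: [0.5635, 0.3312, 0.0411]
tcp_rot: [0.994, 0.109, 0.001, -0.002]
contact_force: [-6.0, 18.0, 0.5]
opening: 0.277
finger_force: 9.9
time: 4.23
eef_pos: [0.5634, 0.3317, 0.0412]
tcp_rot: [0.994, 0.11, 0.002, -0.002]
contact_force: [-1.1, 4.5, 0.6]
opening: 0.273
finger_force: 25.4
time: 4.65
eef_pos: [0.5867, 0.3372, 0.0476]
tcp_rot: [0.994, 0.11, -0.001, -0.001]
contact_force: [-4.3, 4.7, -1.3]
opening: 0.273
finger_force: 22.9
```

View pics/w3.png

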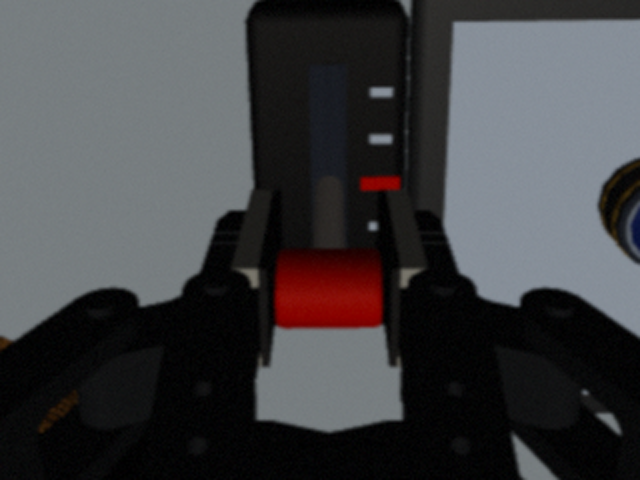

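The knob (330,288) is held between the pads and has swung toward the red mark (380,183). I'll compare their positions along pad x.

Run:
```python
from h import *
p=cam("wrist")
im=cv2.cvtColor(p["pixels"],cv2.COLOR_RGB2HSV)
red=((im[...,0]<8)|(im[...,0]>172))&(im[...,1]>120)&(im[...,2]>70)
n,l,st,ce=cv2.connectedComponentsWithStats(red.astype(np.uint8))
d=np.array([np.cos(np.radians(12.5)),np.sin(np.radians(12.5))])
for i in range(1,n):
    if st[i,4]<15: continue
    v,u=np.nonzero(l==i);P=np.array([at_depth(p,(a,b)) for a,b in zip(u,v)])
    s=P[:,:2]@d;print(st[i],np.median(P,0),"s",np.percentile(s,[2,50,98]).round(4),"z",np.percentile(P[:,2],[2,50,98]))
    if st[i,4]<400: print("at_z .022",at_z(p,ce[i],0.022), at_z(p,ce[i],0.022)[:2]@d)
s=ctrl.get_state();print(s["eef_pos"],s["eef_pos"][:2]@d)
```

```text
[340 238  20   7 137] [0.5891 0.322  0.0225] s [0.6428 0.6449 0.647 ] z [0.021372 0.0225   0.023628]
at_z .022 [0.5889 0.322  0.022 ] 0.6446342742809978
[ 297  282   54   32 1640] [0.5811  0.33515 0.069  ] s [0.6315 0.6401 0.6448] z [0.0646 0.069  0.071 ]
[0.58666776 0.33713696 0.04757643] 0.6457311830311356
```

```bash
cat > knob.py <<'E'
from h import *
from scipy.optimize import least_squares
def knob(p):
    im=cv2.cvtColor(p["pixels"],cv2.COLOR_RGB2HSV)
    red=((im[...,0]<8)|(im[...,0]>172))&(im[...,1]>120)&(im[...,2]>70)
    n,l,st,ce=cv2.connectedComponentsWithStats(red.astype(np.uint8))
    d=np.array([np.cos(np.radians(12.5)),np.sin(np.radians(12.5))])
    o=sorted(range(1,n),key=lambda i:-st[i,4])[:2]
    m=at_z(p,ce[o[1]],0.022)[:2]@d
    er=cv2.erode((l==o[0]).astype(np.uint8),np.ones((3,3)))
    v,u=np.nonzero(er);P=np.array([at_depth(p,(a,b)) for a,b in zip(u,v)]);s=P[:,:2]@d
    f=least_squares(lambda c:np.hypot(s-c[0],P[:,2]-c[1])-.009,[np.median(s),.055],loss="soft_l1",f_scale=.001)
    print("mark",m.round(4),"knob s,z",f.x.round(4),"angle",np.arctan2(f.x[0]-m,f.x[1]-.014).round(3),"px",st[o[1],:4])
if __name__=="__main__": knob(cam("wrist"))
E
python3 knob.py
python3 -m inch '[[1,0.004,0,0,0],[1,0.004,0,0,0],[1,0.004,0,0,0]]'; python3 knob.py
```

```text
mark 0.6445 knob s,z [0.642  0.0768] angle -0.039 px [340 238  20   7]
time: 5.05
eef_pos: [0.5902, 0.338, 0.0476]
tcp_rot: [0.994, 0.11, -0.001, -0.001]
contact_force: [-3.8, 5.0, -0.2]
opening: 0.274
finger_force: 22.5
mark 0.6444 knob s,z [0.6396 0.0614] angle -0.1 px [340 244  10   7]
```

The fit is poor while the knob is in the grip. I'll open, back away upward, and check with a clear view.

```bash
python3 -m inch '[[0.6,0,0,0,0],[0.4,0,0,0,0],[0.3,0,0,0,0]]'
python3 -m inch '[[0.3,0,0,-0.04,0],[0.3,0,0,-0.08,0],[0.3,-0.03,0,-0.11,0],[0.3,-0.03,0,-0.11,0],[0.3,-0.03,0,-0.11,0]]'
python3 knob.py
python3 - <<'E'
from h import *
p=cam("scene");save(p,"s4.png",(180,150,270,210),8)
p=cam("wrist");save(p,"w4.png",(200,130,440,310),3)
E
```

```text
time: 5.35
eef_pos: [0.5928, 0.3364, 0.0481]
tcp_rot: [0.994, 0.11, 0.001, 0.0]
contact_force: [-0.2, 0.1, 0.8]
opening: 0.671
finger_force: 0.0
time: 5.77
eef_pos: [0.5637, 0.3302, 0.1608]
tcp_rot: [0.994, 0.11, 0.004, -0.001]
contact_force: [-0.4, -0.2, 0.1]
opening: 0.7
finger_force: 0.0
mark 0.6444 knob s,z [0.6417 0.0777] angle -0.042 px [332 159  14   6]
```

View pics/w4.png

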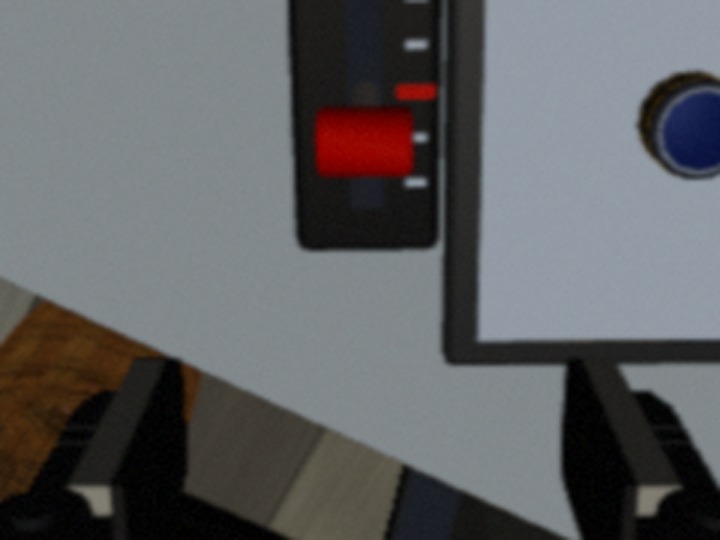

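```bash
cat > knob.py <<'E'
from h import *
def knob(p):
    im=cv2.cvtColor(p["pixels"],cv2.COLOR_RGB2HSV)
    red=((im[...,0]<8)|(im[...,0]>172))&(im[...,1]>120)&(im[...,2]>50)
    n,l,st,ce=cv2.connectedComponentsWithStats(red.astype(np.uint8))
    d=np.array([np.cos(np.radians(12.5)),np.sin(np.radians(12.5))])
    o=sorted(range(1,n),key=lambda i:-st[i,4])[:2];i=o[0]
    m=at_z(p,ce[o[1]],0.022)[:2]@d; c=(st[i,0]+st[i,2]/2-.5,st[i,1]+st[i,3]/2-.5)
    s=at_z(p,c,.062)[:2]@d
    print("mark",m.round(4),"knob",s.round(4),ce[i],c,"angle",np.arcsin((s-m)/.048).round(3),"px",st[o].tolist(),"depth pt",at_depth(p,c))
if __name__=="__main__": knob(cam("wrist"))
E
python3 knob.py
```

```text
mark 0.6446 knob 0.6395 [320.61780105 176.82591623] (np.float64(320.5), np.float64(176.5)) angle -0.106 px [[304, 165, 34, 24, 764], [331, 157, 15, 6, 86]] depth pt [0.5826 0.3356 0.0696]
```

The picture shows the knob (365,142 in the crop) and the red mark (416,92). The measured angle is about -0.1 rad, so it needs about 5 mm more. I'll cross-check with the side and scene cameras.

Run:
```python
from h import *
d=np.array([np.cos(np.radians(12.5)),np.sin(np.radians(12.5))])
for c in ("scene","side"):
    p=cam(c);print(c,p["T"][:3,3].round(2))
    for q in ("dimmer_knob","dimmer_pivot"):
        for r in ctrl.tip_of(q,p)[:1]:
            w=at_z(p,r["at"],.062 if "knob" in q else .014);print(q,np.round(r["at"],1),round(r["score"],2),w,(w[:2]@d).round(4))
    im=cv2.cvtColor(p["pixels"],cv2.COLOR_RGB2HSV)
    red=((im[...,0]<8)|(im[...,0]>172))&(im[...,1]>120)&(im[...,2]>60)
    n,l,st,ce=cv2.connectedComponentsWithStats(red.astype(np.uint8))
    for i in range(1,n):
        w=at_z(p,ce[i],.062);w2=at_z(p,ce[i],.022)
        if .5<w[0]<.66 and .28<w[1]<.4: print(st[i],w,(w[:2]@d).round(4),"mark",(w2[:2]@d).round(4))
```

```text
scene [ 0.14 -0.33  0.65]
dimmer_knob [214.7 169.3] 0.57 [0.5739 0.3311 0.062 ] 0.632
dimmer_pivot [220.7 180.5] 0.86 [0.5861 0.3371 0.014 ] 0.6452
[210 163  10   8  51] [0.5819 0.3402 0.062 ] 0.6417 mark 0.6808
[222 178   5   3  10] [0.561  0.2838 0.062 ] 0.6091 mark 0.646
side [ 0.79 -0.43  0.76]
dimmer_knob [330.7 113.6] 0.65 [0.5817 0.3394 0.062 ] 0.6414
dimmer_pivot [333.9 125.5] 0.61 [0.5887 0.348  0.014 ] 0.6501
[327 110   6  11  52] [0.5804 0.3343 0.062 ] 0.639 mark 0.6368
[330 128   3   4  11] [0.5989 0.281  0.062 ] 0.6455 mark 0.6437
```

All three cameras agree that the knob is about 4.7 mm short. I'll re-pinch, move 5 mm further, release and check.

```bash
python3 -m inch '[[0.3,0.018,0,-0,0],[0.3,0.018,0,0.04,0],[0.3,0.018,0,0.08,0],[0.3,0.018,0,0.113,0],[0.6,0.018,0,0.113,0]]' 20
python3 -m inch '[[1,0,0,0,0],[1,0,0,0,0],[1,0,0,0,0],[1,0,0,0,0],[1,0,0,0,0]]'; python3 knob.py
python3 -m inch '[[1,0.003,0,0,0],[1,0.006,0,0,0],[1,0.006,0,0,0],[1,0.006,0,0,0],[1,0.006,0,0,0]]';python3 knob.py
python3 -m inch '[[0.6,0,0,0,0],[0.4,0,0,0,0],[0.3,0,0,0,0]]'; python3 knob.py
python3 -m inch '[[0.3,0,0,-0.04,0],[0.3,0,0,-0.08,0],[0.3,-0.02,0,-0.11,0],[0.3,-0.02,0,-0.11,0],[0.3,-0.02,0,-0.11,0]]'
python3 knob.py
```

```text
time: 6.68
eef_pos: [0.574, 0.3314, 0.0341]
tcp_rot: [0.994, 0.11, -0.008, 0.002]
contact_force: [-1.0, -0.7, -1.9]
opening: 0.578
finger_force: 0.0
time: 7.1
eef_pos: [0.5806, 0.3358, 0.0453]
tcp_rot: [0.994, 0.11, 0.002, -0.002]
contact_force: [0.4, 5.7, -8.1]
opening: 0.277
finger_force: 26.0
mark 0.6446 knob 0.639 [323.38946332 281.09995076] (np.float64(324.0), np.float64(280.5)) angle -0.118 px [[296, 262, 57, 38, 2031], [340, 229, 21, 8, 166]] depth pt [0.5851 0.3358 0.0699]
time: 7.57
eef_pos: [0.5846, 0.3368, 0.0455]
tcp_rot: [0.994, 0.11, -0.001, -0.001]
contact_force: [-5.6, 3.5, -2.5]
opening: 0.277
finger_force: 26.7
mark 0.6443 knob 0.6424 [323.69257426 282.3470297 ] (np.float64(324.0), np.float64(282.0)) angle -0.04 px [[296, 264, 57, 37, 2020], [340, 236, 21, 8, 165]] depth pt [0.5888 0.3367 0.0704]
time: 7.87
eef_pos: [0.5879, 0.3356, 0.0464]
tcp_rot: [0.994, 0.11, 0.003, -0.0]
contact_force: [0.8, -1.2, 0.1]
opening: 0.668
finger_force: 0.0
mark 0.6446 knob 0.6424 [319.28557263 287.13584531] (np.float64(319.5), np.float64(286.5)) angle -0.045 px [[292, 268, 56, 38, 2017], [336, 240, 22, 9, 169]] depth pt [0.5885 0.3367 0.0698]
time: 8.33
eef_pos: [0.5681, 0.3314, 0.158]
tcp_rot: [0.994, 0.11, 0.004, -0.001]
contact_force: [-0.3, -0.1, -1.2]
opening: 0.699
finger_force: 0.0Traceback (most recent call last):
  File "knob.py", line 11, in <module>
    if __name__=="__main__": knob(cam("wrist"))
                             ~~~~^^^^^^^^^^^^^^
  File "knob.py", line 8, in knob
    m=at_z(p,ce[o[1]],0.022)[:2]@d; c=(st[i,0]+st[i,2]/2-.5,st[i,1]+st[i,3]/2-.5)
                ~^^^
IndexError: list index out of range
```

```bash
python3 -m inch '[[0.3,0.03,0,0,0],[0.3,0.03,0,0,0],[0.3,0.03,0,0,0]]'; python3 knob.py
python3 - <<'E'
from h import *
d=np.array([np.cos(np.radians(12.5)),np.sin(np.radians(12.5))])
for c in ("scene","side"):
    p=cam(c)
    im=cv2.cvtColor(p["pixels"],cv2.COLOR_RGB2HSV)
    red=((im[...,0]<8)|(im[...,0]>172))&(im[...,1]>120)&(im[...,2]>60)
    n,l,st,ce=cv2.connectedComponentsWithStats(red.astype(np.uint8))
    for i in range(1,n):
        w=at_z(p,ce[i],.062);w2=at_z(p,ce[i],.022)
        if .5<w[0]<.66 and .28<w[1]<.4: print(c,st[i],w,(w[:2]@d).round(4),"mark",(w2[:2]@d).round(4))
E
```

```text
time: 8.63
eef_pos: [0.5955, 0.3367, 0.1506]
tcp_rot: [0.994, 0.109, -0.002, 0.001]
contact_force: [-0.2, 0.4, -0.2]
opening: 0.701
finger_force: 0.0
mark 0.6443 knob 0.6426 [320.7140825  217.52773826] (np.float64(321.0), np.float64(217.5)) angle -0.036 px [[305, 207, 33, 22, 703], [331, 196, 14, 7, 76]] depth pt [0.5868 0.336  0.0699]
scene [211 162  10   8  51] [0.5855 0.3409 0.062 ] 0.6454 mark 0.6846
scene [222 178   5   3  10] [0.561  0.2838 0.062 ] 0.6091 mark 0.646
side [329 110   6  11  53] [0.5843 0.3365 0.062 ] 0.6433 mark 0.6413
side [330 128   3   4  10] [0.599  0.2816 0.062 ] 0.6458 mark 0.6439
```

The lever is at about -0.03 rad by every camera, so that step is done. Now to the tongs, at roughly (0.569, -0.074) with yaw 4°.

```bash
python3 -m inch '[[0.1,-0.011,0.039,-0.02,2],[0,-0.022,0.078,-0.03,4],[0,-0.034,0.117,-0.03,6],[0,-0.045,0.156,-0.03,8.5],[0,-0.057,0.195,-0.03,8.5]]'
python3 -m inch '[[0,0.003,0.04,0,0],[0,0.006,0.08,0,0],[0,-0.01,0.12,0,0],[0,-0.02,0.16,0,0],[0,-0.03,0.207,0,0]]'
python3 -m inch '[[0,0,0,0,0],[0,0,0,0,0]]'
cat > tg.py <<'E'
from h import *
def tg():
    p=cam("wrist");s=ctrl.get_state()
    im=cv2.cvtColor(p["pixels"],cv2.COLOR_RGB2HSV)
    b=((im[...,0]>100)&(im[...,0]<130)&(im[...,1]>120)).astype(np.uint8)
    n,l,st,ce=cv2.connectedComponentsWithStats(b);print("tcp",s["eef_pos"].round(4),"yaw",(180+np.degrees(R.from_quat(s["tcp_rot"]).as_euler("xyz"))).round(1))
    for i in range(1,n):
        if st[i,4]>60:
            v,u=np.nonzero(l==i);P=np.array([at_depth(p,(a,c)) for a,c in zip(u,v)]);P=P[P[:,2]>.012]
            if len(P): print("blue",ce[i].round(0),st[i].tolist(),np.percentile(P,[3,50,97],axis=0).round(4).tolist())
    for q in("tongs","tongs_pads","tongs_jaws"):
        for r in ctrl.tip_of(q,p)[:1]: print(q,np.round(r["at"],1),round(r["score"],2),at_z(p,r["at"],{"tongs":0,"tongs_pads":.013,"tongs_jaws":.009}[q]))
    return p
E
python3 -c "
from tg import *
save(tg(),'w5.png')"
```

```text
time: 9.2
eef_pos: [0.5818, 0.1337, 0.184]
tcp_rot: [0.999, 0.036, 0.0, 0.0]
contact_force: [0.9, -0.5, 0.3]
opening: 1.0
finger_force: 0.0
time: 9.62
eef_pos: [0.5672, -0.0676, 0.1835]
tcp_rot: [0.999, 0.036, -0.0, -0.0]
contact_force: [1.6, 0.2, 0.2]
opening: 0.998
finger_force: 0.0
time: 9.78
eef_pos: [0.5678, -0.068, 0.1836]
tcp_rot: [0.999, 0.034, 0.0, -0.0]
contact_force: [0.0, 0.5, 0.3]
opening: 0.999
finger_force: 0.0
tcp [ 0.568  -0.0666  0.1835] yaw [  0. 180. 184.]
blue [169. 118.] [152, 100, 35, 36, 980] [[0.6023, 0.0616, 0.0215], [0.6162, 0.075, 0.0232], [0.6296, 0.0889, 0.0247]]
blue [312. 179.] [309, 163, 6, 33, 118] [[0.5535, -0.0601, 0.0232], [0.5676, -0.057, 0.0256], [0.581, -0.054, 0.0271]]
blue [354. 180.] [351, 163, 7, 33, 129] [[0.5564, -0.0994, 0.0192], [0.5707, -0.0973, 0.0255], [0.5958, -0.0897, 0.084]]
```

View pics/w5.png

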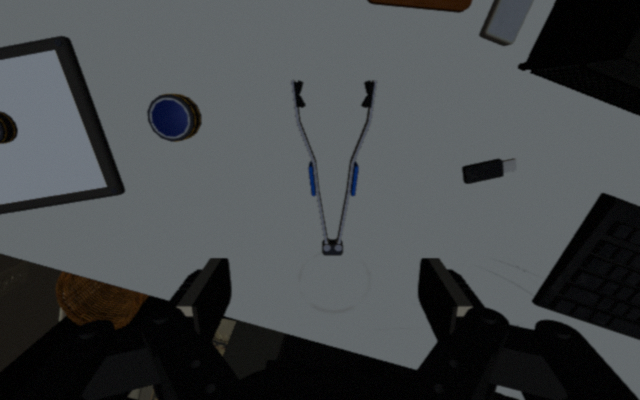

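The tongs lie straight in view, with pads at (312,179) and (354,180), jaws at (297,93) and (369,93), and the hinge at (332,247). I need to shift about 10 mm in y, then descend and squeeze to 41 mm.

```bash
python3 -m inch '[[0,0.001,0.01,0.04,0],[0,0.001,0.01,0.08,0],[0,0.001,0.01,0.12,0],[0,0.001,0.01,0.12,0],[0,0.001,0.01,0.12,0]]' 20
python3 -c "
from tg import *
tg()"
```

```text
time: 10.4
eef_pos: [0.5682, -0.074, 0.061]
tcp_rot: [0.999, 0.037, -0.003, -0.001]
contact_force: [-0.3, 0.1, 0.1]
opening: 1.002
finger_force: 0.0
tcp [ 0.5707 -0.075   0.0641] yaw [  0.  180.  184.2]
blue [ 57. 130.] [27, 101, 61, 59, 2729] [[0.6024, 0.0612, 0.0217], [0.6168, 0.0746, 0.0231], [0.6304, 0.0891, 0.0246]]
blue [294. 228.] [289, 200, 12, 55, 359] [[0.5542, -0.0603, 0.0176], [0.5693, -0.0571, 0.0254], [0.5813, -0.054, 0.0267]]
blue [362. 229.] [356, 201, 13, 54, 363] [[0.5567, -0.0994, 0.0183], [0.5715, -0.0973, 0.0254], [0.5843, -0.0958, 0.0267]]
tongs_pads [566.6 211.3] 0.63 [ 0.588  -0.2249  0.013 ]
```

```bash
python3 -m inch '[[0,0,0.001,0.035,0],[0,0,0.001,0.06,0],[0.2,0,0.001,0.06,0],[0.4,0,0.001,0.06,0],[0.53,0,0.001,0.06,0]]' 20
python3 -m inch '[[0.53,0,0,0,0],[0.53,0,0,0,0],[0.53,0,0,0,0]]'
```

```text
time: 11.02
eef_pos: [0.5722, -0.0776, 0.0061]
tcp_rot: [0.999, 0.036, 0.002, 0.001]
contact_force: [0.4, -0.3, 0.0]
opening: 0.609
finger_force: 0.0
time: 11.27
eef_pos: [0.5733, -0.078, 0.0073]
tcp_rot: [0.999, 0.036, 0.003, 0.001]
contact_force: [-0.5, -0.3, 6.0]
opening: 0.468
finger_force: 5.9
```

The tongs are pinched at 40 mm. I'll lift gently and carry them toward the pad.

```bash
python3 -m inch '[[0.53,0,0,-0.015,0],[0.53,0,0,-0.035,0],[0.53,0,0,-0.06,0],[0.53,0,0,-0.085,0],[0.53,0,0,-0.1,0]]'
python3 -m inch '[[0.53,-0.003,-0.025,-0.01,-2],[0.53,-0.006,-0.055,-0.02,-4],[0.53,-0.009,-0.085,-0.02,-6],[0.53,-0.012,-0.115,-0.02,-8],[0.53,-0.016,-0.145,-0.02,-8.5]]'
python3 -m inch '[[0.53,0.0,-0.03,0,0],[0.53,0.01,-0.065,0,0],[0.53,0.01,-0.1,0,0],[0.53,0.01,-0.13,0,0],[0.53,0.01,-0.13,0,0]]'
cat > ck.py <<'E'
from tg import *
p=tg()
import sys
for q in("lens",):
    for r in ctrl.tip_of(q,p)[:2]: print(q,np.round(r["at"],1),round(r["score"],2),at_z(p,r["at"],.012))
if len(sys.argv)>1: save(p,sys.argv[1])
E
python3 ck.py w6.png
```

```text
time: 11.68
eef_pos: [0.572, -0.0775, 0.1078]
tcp_rot: [0.999, 0.036, 0.003, 0.001]
contact_force: [0.1, 0.2, -1.5]
opening: 0.47
finger_force: 4.1
time: 12.1
eef_pos: [0.5442, 0.0676, 0.1253]
tcp_rot: [0.994, 0.11, 0.002, 0.0]
contact_force: [0.8, 0.1, -2.3]
opening: 0.468
finger_force: 4.1
time: 12.52
eef_pos: [0.5241, 0.2, 0.1247]
tcp_rot: [0.994, 0.112, 0.001, -0.001]
contact_force: [-0.0, 0.1, -0.6]
opening: 0.474
finger_force: 4.1
tcp [0.5248 0.1979 0.1247] yaw [  0.  179.9 192.9]
blue [290.  92.] [275, 76, 32, 34, 827] [[0.5868, 0.2304, 0.0267], [0.5966, 0.24, 0.0281], [0.606, 0.2495, 0.0296]]
blue [517. 117.] [495, 95, 44, 46, 1532] [[0.6021, 0.0621, 0.0217], [0.6164, 0.0763, 0.0233], [0.6299, 0.0896, 0.0248]]
blue [285. 282.] [275, 243, 18, 76, 821] [[0.5041, 0.2106, 0.1319], [0.5207, 0.2161, 0.1426], [0.5309, 0.2206, 0.1444]]
blue [363. 282.] [355, 244, 18, 75, 803] [[0.5108, 0.1782, 0.1321], [0.5277, 0.1819, 0.1423], [0.5385, 0.1847, 0.1439]]
tongs_jaws [121.2  76.4] 0.61 [0.5791 0.3672 0.009 ]
lens [290.1  94.1] 0.95 [0.595  0.2416 0.012 ]
lens [499.9 118. ] 0.74 [0.6137 0.0819 0.012 ]
```

View pics/w6.png

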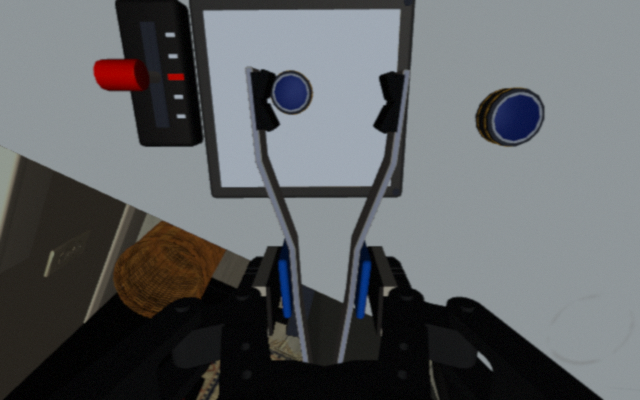

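The tongs are held open at 40 mm, with jaws at about (264,101) and (388,102). The lens is at (290,92) and the lever knob at (120,74), still level with the red mark. Now I'll work out the jaw midpoint in the world.

```bash
cat > jaw.py <<'E'
from h import *
import sys
# dark jaw pixels: depth close to camera, in window ahead of pads
p=cam("wrist");s=ctrl.get_state();t=s["eef_pos"]
v,u=np.mgrid[40:235:1,200:450:1];u=u.ravel();v=v.ravel()
Rt=R.from_quat(s["tcp_rot"]).as_matrix()
x=cv2.undistortPoints(np.stack([u,v],1).astype(float)[:,None],p["K"],np.array(p["D"]))[:,0]
d=p["depth"][v,u];k=d>0
W=(p["T"][:3,:3]@(np.c_[x,np.ones(len(x))]*d[:,None]).T).T+p["T"][:3,3]
L=(W-t)@Rt   # tool coordinates
j=k&(L[:,2]<0.012)&(L[:,2]>-.03)&(L[:,0]>.06)&(L[:,0]<.11)&(abs(L[:,1])<.06)
for nm,m in(("left",j&(L[:,1]<0)),("right",j&(L[:,1]>0))):
    print(nm,m.sum(),"tool xyz pct",np.percentile(L[m],[2,50,98],axis=0).round(4).tolist())
lens=np.array([float(sys.argv[1]),float(sys.argv[2]),.02])
print("tcp",t.round(4),"lens in tool",((lens-t)@Rt).round(4),"op",s["opening"])
E
python3 jaw.py 0.5965 0.240
```

```text
left 1692 tool xyz pct [[0.061, -0.029, -0.0117], [0.0751, -0.0245, -0.009], [0.0872, -0.0196, 0.0047]]
right 1704 tool xyz pct [[0.061, 0.023, -0.0117], [0.0748, 0.0281, -0.0088], [0.0865, 0.033, 0.005]]
tcp [0.5257 0.1944 0.1238] lens in tool [ 0.0789 -0.0292  0.1039] op 0.47285481522221484
```

```bash
cat > rel.py <<'E'
from h import *
# lens glass vs jaws, both straight in tool coordinates (camera mount only)
p=cam("wrist");M=np.array(p["mount"]);D=np.array(p["D"])
im=cv2.cvtColor(p["pixels"],cv2.COLOR_RGB2HSV)
v,u=np.mgrid[0:400,0:640];u=u.ravel();v=v.ravel()
x=cv2.undistortPoints(np.stack([u,v],1).astype(float)[:,None],p["K"],D)[:,0];d=p["depth"].ravel()
L=(np.c_[x,np.ones(len(x))]*d[:,None])@M[:3,:3].T+M[:3,3]
j=(d>0)&(L[:,2]<0.012)&(L[:,2]>-.03)&(L[:,0]>.068)&(L[:,0]<.11)
for nm,m in(("left",j&(L[:,1]<0)&(L[:,1]>-.06)),("right",j&(L[:,1]>0)&(L[:,1]<.06))): print(nm,np.percentile(L[m],[2,50,98],axis=0).round(4).tolist())
b=((im[...,0]>100)&(im[...,0]<130)&(im[...,1]>120)).astype(np.uint8)
n,l,st,ce=cv2.connectedComponentsWithStats(b)
for i in range(1,n):
    if st[i,4]>300:
        P=L[(l.ravel()==i)&(d>0)];q=np.percentile(P,[2,50,98],axis=0).round(4)
        print("blue",ce[i].round(0),st[i,4],q.tolist(),"mid",((q[0]+q[2])/2).round(4))
s=ctrl.get_state();print(s["eef_pos"].round(4),s["opening"])
E
python3 rel.py
```

```text
left [[0.0684, -0.029, -0.0115], [0.0789, -0.0241, -0.0089], [0.0874, -0.02, 0.0051]]
right [[0.0684, 0.0244, -0.0115], [0.0785, 0.0283, -0.0088], [0.0866, 0.0333, 0.0054]]
blue [282.  93.] 783 [[0.0688, -0.0367, 0.0013], [0.0782, -0.0272, 0.0955], [0.0888, -0.0193, 0.0971]] mid [ 0.0788 -0.028   0.0492]
blue [509. 116.] 1538 [[0.048, 0.1214, 0.099], [0.063, 0.135, 0.1006], [0.077, 0.1498, 0.1023]] mid [0.0625 0.1356 0.1006]
blue [284. 282.] 826 [[-0.6493, -0.1424, -0.0199], [-0.0003, -0.0166, -0.0178], [0.011, -0.0141, 0.8138]] mid [-0.3192 -0.0782  0.3969]
blue [363. 282.] 794 [[-0.0182, 0.0157, -0.0192], [-0.0004, 0.0182, -0.0175], [0.0104, 0.0213, -0.0052]] mid [-0.0039  0.0185 -0.0122]
[0.5257 0.1943 0.1237] 0.470538849558131
```

Lens relative to the jaw midpoint: about +2 mm in x and -30 mm in y, with roughly 104 mm to descend. I'll align, go partway down, and recheck.

```bash
python3 -m inch '[[0.53,0.002,-0.015,0.015,0],[0.53,0.002,-0.03,0.03,0],[0.53,0.002,-0.03,0.05,0],[0.53,0.002,-0.03,0.06,0],[0.53,0.002,-0.03,0.06,0]]'; python3 -m inch '[[0.53,0,0,0,0],[0.53,0,0,0,0],[0.53,0,0,0,0]]'; python3 rel.py
```

```text
time: 13.28
eef_pos: [0.5187, 0.2239, 0.0605]
tcp_rot: [0.994, 0.109, -0.003, 0.0]
contact_force: [-1.0, -0.5, -1.0]
opening: 0.467
finger_force: 4.1
time: 13.53
eef_pos: [0.5219, 0.225, 0.0649]
tcp_rot: [0.994, 0.109, 0.001, -0.0]
contact_force: [1.2, -0.1, -1.0]
opening: 0.463
finger_force: 4.1
left [[0.0684, -0.0289, -0.0116], [0.0789, -0.0241, -0.0089], [0.0875, -0.02, 0.0048]]
right [[0.0684, 0.0244, -0.0116], [0.0785, 0.0283, -0.0088], [0.0866, 0.0333, 0.0051]]
blue [325.  98.] 1474 [[0.0659, -0.0086, 0.0354], [0.0762, 0.0014, 0.0369], [0.0861, 0.0114, 0.0383]] mid [0.076  0.0014 0.0368]
blue [617. 129.] 2346 [[0.0451, 0.1516, 0.0403], [0.0592, 0.1642, 0.0418], [0.0741, 0.1768, 0.0434]] mid [0.0596 0.1642 0.0418]
blue [284. 281.] 778 [[-0.0171, -0.0191, -0.0201], [0.0006, -0.0165, -0.0178], [0.011, -0.0142, -0.0059]] mid [-0.0031 -0.0166 -0.013 ]
blue [363. 281.] 790 [[-0.0175, 0.0157, -0.0193], [-0.0003, 0.0182, -0.0176], [0.0104, 0.0213, -0.0063]] mid [-0.0036  0.0185 -0.0128]
[0.5218 0.2251 0.0649] 0.4735626831824383
```

Aligned within 1 mm. I'll descend slowly and squeeze.

```bash
python3 -m inch '[[0.53,0,0,0.012,0],[0.53,0,0,0.022,0],[0.53,0,0,0.03,0],[0.53,0,0,0.036,0],[0.53,0,0,0.04,0]]'; python3 -m inch '[[0.53,0,0,0.0015,0],[0.53,0,0,0.003,0],[0.53,0,0,0.003,0],[0.53,0,0,0.003,0]]'; python3 rel.py
```

```text
time: 14.0
eef_pos: [0.5196, 0.225, 0.0217]
tcp_rot: [0.994, 0.11, -0.001, 0.0]
contact_force: [0.1, -0.6, -1.1]
opening: 0.467
finger_force: 4.1
time: 14.33
eef_pos: [0.521, 0.2252, 0.0208]
tcp_rot: [0.994, 0.11, 0.0, -0.0]
contact_force: [0.5, 0.1, 0.1]
opening: 0.468
finger_force: 4.1
left [[0.0689, -0.0584, -0.0103], [0.0901, -0.0278, 0.0089], [0.1092, -0.0012, 0.0105]]
right [[0.0689, 0.0009, -0.0101], [0.0898, 0.0281, 0.0088], [0.1092, 0.0588, 0.0104]]
blue [327.  96.] 2646 [[0.0669, -0.008, -0.0089], [0.0774, 0.0021, -0.0074], [0.0873, 0.0121, -0.006]] mid [ 0.0771  0.002  -0.0074]
blue [284. 280.] 777 [[-0.0169, -0.0191, -0.0199], [0.0006, -0.0165, -0.0178], [0.0111, -0.0142, -0.0062]] mid [-0.0029 -0.0166 -0.013 ]
blue [363. 281.] 793 [[-0.0173, 0.0158, -0.0194], [0.0001, 0.0182, -0.0176], [0.0103, 0.0213, -0.0061]] mid [-0.0035  0.0186 -0.0128]
[0.521  0.2253 0.0209] 0.4749831418308127
```

```bash
python3 -m inch '[[0.58,0,0,0,0],[0.63,0,0,-0.001,0],[0.68,0,0,-0.001,0],[0.74,0,0,-0.001,0],[0.8,0,0,-0.001,0]]' 22; python3 -m inch '[[1,0,0,0,0],[1,0,0,0,0],[1,0,0,0,0],[1,0,0,0,0],[1,0,0,0,0]]'; python3 rel.py
```

```text
time: 14.8
eef_pos: [0.5209, 0.2252, 0.0217]
tcp_rot: [0.994, 0.11, 0.0, -0.0]
contact_force: [0.2, 0.6, -0.7]
opening: 0.35
finger_force: 25.1
time: 15.22
eef_pos: [0.5209, 0.2252, 0.0216]
tcp_rot: [0.994, 0.11, 0.0, -0.0]
contact_force: [0.7, 0.2, 0.3]
opening: 0.346
finger_force: 25.1
left [[0.069, -0.0584, -0.0091], [0.0901, -0.0297, 0.0098], [0.1092, -0.0012, 0.0113]]
right [[0.0689, 0.0009, -0.009], [0.0898, 0.0295, 0.0097], [0.1093, 0.0588, 0.0112]]
blue [326.  96.] 2616 [[0.0672, -0.0083, -0.008], [0.0774, 0.0017, -0.0065], [0.0874, 0.0118, -0.0051]] mid [ 0.0773  0.0017 -0.0066]
blue [294. 279.] 722 [[-0.0171, -0.014, -0.0235], [0.0011, -0.0123, -0.017], [0.011, -0.0102, -0.0028]] mid [-0.0031 -0.0121 -0.0132]
blue [354. 280.] 709 [[-0.0178, 0.0124, -0.0209], [-0.0001, 0.0143, -0.0168], [0.0106, 0.0161, -0.0037]] mid [-0.0036  0.0142 -0.0123]
[0.5209 0.2252 0.0216] 0.3464466563825858
```

The tongs are closed at 29.4 mm on the lens with 25 N. I'll lift, moving 10 mm toward the pad's centre.

```bash
python3 -m inch '[[1,0,0,-0.004,0],[1,0,0,-0.01,0],[1,0,0,-0.018,0],[1,0,0,-0.026,0],[1,0,0,-0.034,0]]'; python3 -m inch '[[1,0,0.002,-0.012,0],[1,0,0.004,-0.024,0],[1,0,0.007,-0.04,0],[1,0,0.009,-0.055,0],[1,0,0.01,-0.062,0]]';  python3 -m inch '[[1,0,0,-0.008,0],[1,0,0,-0.013,0],[1,0,0,-0.015,0],[1,0,0,-0.015,0],[1,0,0,-0.015,0]]'; python3 -m inch '[[1,0,0,0,0],[1,0,0,0,0],[1,0,0,0,0],[1,0,0,0,0],[1,0,0,0,0]]';python3 rel.py
python3 - <<'E'
from h import *
p=cam("wrist");save(p,"w9.png")
E
```

```text
time: 15.68
eef_pos: [0.5208, 0.2252, 0.0565]
tcp_rot: [0.994, 0.11, 0.0, -0.0]
contact_force: [-0.5, -0.0, -1.2]
opening: 0.345
finger_force: 24.9
time: 16.1
eef_pos: [0.5244, 0.2154, 0.121]
tcp_rot: [0.994, 0.11, 0.002, -0.0]
contact_force: [1.0, 0.3, -1.1]
opening: 0.345
finger_force: 24.9
time: 16.52
eef_pos: [0.5224, 0.2154, 0.1318]
tcp_rot: [0.994, 0.11, -0.001, 0.0]
contact_force: [-1.0, 1.4, -0.8]
opening: 0.348
finger_force: 24.9
time: 16.93
eef_pos: [0.5228, 0.2154, 0.1322]
tcp_rot: [0.994, 0.11, -0.0, 0.0]
contact_force: [-0.5, 0.5, -1.0]
opening: 0.351
finger_force: 24.9
left [[0.0684, -0.0202, -0.0096], [0.0789, -0.0098, -0.0063], [0.0898, -0.0003, 0.0002]]
right [[0.0684, 0.0005, -0.0096], [0.0789, 0.011, -0.0062], [0.0906, 0.024, -0.0007]]
blue [326.  96.] 2597 [[0.0672, -0.0083, -0.0076], [0.0774, 0.0017, -0.0062], [0.0875, 0.0118, -0.0047]] mid [ 0.0774  0.0017 -0.0062]
blue [530. 118.] 1429 [[0.0462, 0.1426, 0.1074], [0.0611, 0.1562, 0.1089], [0.0748, 0.1708, 0.1106]] mid [0.0605 0.1567 0.109 ]
blue [294. 281.] 760 [[-0.0187, -0.0144, -0.0249], [0.0006, -0.0124, -0.017], [0.011, -0.0102, 0.0019]] mid [-0.0039 -0.0123 -0.0115]
blue [354. 282.] 745 [[-0.4355, 0.0123, -0.0216], [-0.0012, 0.0144, -0.0167], [0.0106, 0.0606, 0.5217]] mid [-0.2124  0.0365  0.2501]
[0.5228 0.2154 0.1323] 0.3491942879800529
```

View pics/w9.png

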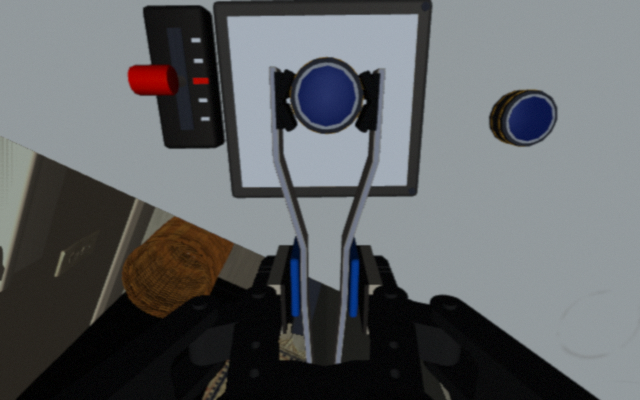

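The lens (326,95) sits in the V jaws above the panel, its underside at z ≈ 0.122 m and about 8 mm from the pad's centre. The lever (155,80) is level with the red mark (200,81). Handing in.

```bash
python3 -c "
from plant import ctrl
print(ctrl.sign_off())"
```

```text
the job is handed in; nothing more can be done
None
```

I've handed the job in, with no verdict shown. By my last measurements the dimmer lever is near upright (about -0.03 rad), and the squeezed tongs hold the 30 mm lens still, 11 cm above the panel and about 8 mm from its centre, with the gripper on the tongs' pads only.

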